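# Slide the lunch box through the gap to its place on the nightstand

## Task

Using only the fingertips or the outside of the fingers, push the closed lunch box along the nightstand top, lengthwise through the narrow gap between the square baby-monitor dock and the round noise machine, until it is wholly through and its leading end rests squarely up against the low pine stop rail behind the gap. Keep it flat on the top the whole time, neither lifting nor tipping it, and leave the car, jar, glass bottle, mug, book and clock where they stand. Finish with the fingers clear.

Things in the scene. Friction and masses are not known exactly. Their poses are not given: they have to be found in the camera images.
- lunch_box: The closed lunch box: a loose rounded flat grey plastic box, 120 mm long (its x axis) x 96 mm wide (y) x 48 mm tall, vertical corners rounded to 14 mm, sides upright, about 0.35 kg. It slides on the top when pushed and stops when the push stops. Origin: centre of its underside. It starts on the robot's right (-y) side, its x axis pointing roughly at the gap (up to about half a radian off) and not in line with it.
- stop_rail: Low pine stop rail, fixed: 20 mm thick (its x), 170 mm long (y), 30 mm tall. Origin: centre of its underside. Its x axis (about world +y, to the robot's left) is the direction in which the box is pushed; the box comes to rest against its -x face, 10 mm before the origin, so the box's centre then lies 70 mm before the origin along -x, centred to within 20 mm in y, its long axis parallel to the rail's x axis.
- monitor_dock: Square baby-monitor dock, white plastic, fixed: 110 mm along its x, 120 mm along its y, 52 mm tall, axes parallel to the stop rail's. Origin: centre of its underside. Its side, 60 mm from the origin, is one wall of the gap. It stands on either side of the gap.
- noise_machine: Round noise machine, white plastic, fixed: 120 mm across, 52 mm tall. Origin: centre of its underside. The other wall of the gap. Dock and machine stand some 210 mm before the stop rail (along its -x), about 112 mm to either side, which leaves a gap about 102 to 106 mm wide, midway between the two origins; the box, flush with the rail, is clear of both by some 8 mm or more.
- wooden_car: Bystander, loose, leave alone: small wooden toy car, 90 x 56 x 46 mm, beyond the gap at the side of the parking place. Origin: centre of its underside.
- cream_jar: Bystander, loose, leave alone: low round cream jar, 56 mm across, 45 mm tall, beyond the gap at the other side. Origin: centre of its underside.
- glass_bottle: Bystander, loose, leave alone: tall glass bottle, 58 mm across, 150 mm tall, at the back. Origin: centre of its underside.
- cup: Bystander, loose, leave alone: plastic mug, 70 mm across, 75 mm tall, on the robot's side. Origin: centre of its underside.
- board_book: Bystander, loose, leave alone: flat square book, 140 x 140 x 22 mm, near the robot on its left. Origin: centre of its underside.
- alarm_clock: Bystander, loose, leave alone: small wooden clock, 40 x 85 x 70 mm, at the back. Origin: centre of its underside.

How it is judged (in metres and radians):
On the way:
1. the box is lengthwise in the gap between dock and noise machine (x of lunch_box in the frame of stop_rail between -0.245 and -0.175 m and y of lunch_box in the frame of stop_rail between -0.012 and 0.012 m and angle between the x axis of lunch_box and the x axis of stop_rail, either way round below 0.12 rad), for 0.05 s.
At the end, for the whole second after the job is handed in: The lunch box has gone lengthwise through the gap and stands flat and still with its leading end within 7 mm of the stop rail's face, within 20 mm of the rail's middle and within 0.12 rad of square to it (x of lunch_box in the frame of stop_rail between -0.077 and -0.062 m and y of lunch_box in the frame of stop_rail between -0.02 and 0.02 m and angle between the x axis of lunch_box and the x axis of stop_rail, either way round below 0.12 rad and height (world z) of lunch_box below 0.005 m and angle between lunch_box's own z axis and vertical below 0.06 rad and linear speed of lunch_box below 0.01 m/s); the robot touches nothing.
It fails at once if the lunch box is lifted off the top (by more than 8 mm) (height (world z) of lunch_box above 0.008 m).
It fails at once if the lunch box is tipped (over 0.2 rad) (angle between lunch_box's own z axis and vertical above 0.2 rad).
It fails at once if a bystander is moved (over 15 mm) or tipped (distance of any of wooden_car, cream_jar, glass_bottle, cup, board_book, alarm_clock from where it was at the start of the episode above 0.015 m or angle between any of wooden_car, cream_jar, glass_bottle, cup, board_book, alarm_clock's own z axis and vertical above 0.3 rad).
It also fails if it takes over 72 s, if anything falls off the work surface, if the arm or the gripper's body presses on something with over 40 N, if the wrist force passes 120 N, or if a joint passes its speed limit or range.

## Robot

A 7-joint arm with a two-finger parallel gripper is mounted at the origin on the work surface. World frame = base frame: x ahead of the robot, y to its left, z up, the work surface at z = 0. Lengths are in m, angles in degrees, forces in N, time in s.
With the tool pointing down it reaches from about 0.425 to 0.875 m from the base axis. Payload 4.7 kg.
Tool frame: the origin (TCP) lies at the very end of the fingers, on their centre line; the grasp point (between the pads) lies 19 mm behind it; z points along the fingers, y is the line along which they close (so a half turn about z gives the same grasp; the last joint's range is limited). The gripper opens to 87 mm and grips with 3 to 60 N. Pads are 19 mm wide; open, the fingers measure 117 mm over their backs; the gripper's body (75 mm by 190 mm) begins 51 mm behind the grasp point.
Start: joints at [0.808, 18.392, -4.016, 83.108, 1.295, 78.541, -3.26], TCP at [0.65, -0, 0.223] pointing down, gripper open.
Joint ranges: [-163.93, 163.93], [-17.29, 119.83], [-79.2, 71.16], [3.27, 140.29], [-89.18, 269.18], [5.43, 117.66], [-154.24, 154.24]. Speed limits (degrees/s): [147.25, 147.25, 180, 180, 180, 180, 180].

## Interface

Orientations are given as [roll, pitch, yaw] about the fixed x, y, z axes, in that order (R = Rz(yaw) Ry(pitch) Rx(roll)).
In Python, from cell import telemetry, cams, env gives the robot as it stands.
- The arm moves only by the tool arm_command, never from a script. Its argument "series" is text: rows parted by semicolons, each of 5 numbers parted by spaces: the shift along the tool's x, y, z in mm, then the turn about the tool's z in rad, then the closure in counts, from 0 (fully open) to 255 (shut). A call has 1 to 20 rows; each row shifts and turns the commanded pose from where the row before left it, along the tool's axes as they then stand; what a row does not reach is not made up. A row lasts 1/12 s, in which the tool goes at most 41.7 mm and 7.16 degrees, less where a joint would pass 70% of its speed; a pose out of reach is approached as far as the arm can. A call is refused whole if a number of a shift passes 41.7 or a number of a turn 0.125, either way. A call with a gripper value outside its range is refused whole. The fingers move at their own pace and stop on an object; "squeeze" is the grip in N (left out, the last holds). Time passes only in rows, so rows that do not move let the fingers close. It gives the time, the measured TCP pose, the force, the opening and the grip force at its end, in the units of the state.
- telemetry.get_obs(): the state, without advancing time (a new reading comes with each control period).
- cams.read_camera(name): name is "scene" or "side" or "wrist"; returns the picture (384x512x3 uint8, blue, green, red); there is no depth.
- cams.calibration(name): a dict with "K" (3x3 intrinsics, pixels), "dist" ([k1, k2, p1, p2, k3] as OpenCV has them; the pictures are not rectified), "origin" and "rotation" of the camera in the world; the wrist camera has in their place "hand_eye" (4x4, takes a point from camera to tool coordinates, whose origin is the TCP and whose axes are the flange's). Camera axes: x right, y down, z forward; pixel columns grow to the right and rows downward; lengths in m; the calibration is good to about 2 mm. A picture is of the moment at which its call begins: read the wrist's pose just before it. calibration takes no time and is no camera call.
- env.sign_off(): hands the job in; it is judged then, once.
The state is a dict: "time_s": time; "qpos": joint angles; "joint_velocities": joint speeds; "effort": joint torques, N m; "tool_pos": TCP position; "tool_rot": TCP orientation; "force": force on the tool from outside, world axes, zero at the start; "wrist_torque": the same for the moment, N m; "grip_width": finger opening in m; "grasp_force": force on a finger pad.
Only numpy, scipy, OpenCV 4.12 (cv2) and the standard library are available. Lean on these libraries where they do the work, as an engineer would, in place of code of your own. Each camera call takes 0.05 s, during which the arm holds its last target. There are 200 camera calls.

## Working session

There is one attempt and no reset: what is moved stays moved. The work goes in short steps, Python scripts to look and compute and a tool call to move; the robot and the scene stay as the last step left them, time stands still between calls to the robot, and variables do not carry over. Pictures are saved under pics/ and viewed, at most 10 in all, crops included, and the job is handed in when it is done.

Besides the shell and the picture viewer there is one more tool, called after ">>>" as a command line: name --argument value ..., lists and objects as JSON in quotes. arm_command: Moves the arm, as the interface text tells. Its arguments: {"type":"object","properties":{"series":{"type":"string"},"squeeze":{"type":"number"}},"required":["series"]}

```bash
mkdir -p pics; ls; python3 - <<'E'
from cell import telemetry,cams,env
import cv2
o=telemetry.get_obs();print(o)
for n in("scene","side"):
    cv2.imwrite(f"pics/{n}0.png",cams.read_camera(n));c=cams.calibration(n);print(n,c)
print(cams.calibration("wrist"))
E
```

```text
pics
{'time_s': 0.0, 'qpos': array([ 0.80863035, 18.43848907, -4.01563381, 83.17344376,  1.296324  ,
       78.53908174, -3.26094848]), 'joint_velocities': array([-0.0630641 ,  0.10536754, -0.04889363,  0.00232876, -0.05580466,
       -0.01890839, -0.00392913]), 'effort': array([-2.58547143e-04, -4.91284704e+01, -4.03903294e-01, -3.12526345e+01,
       -6.40594075e-02,  4.37659642e-02,  1.61017233e-04]), 'tool_pos': array([ 6.49469082e-01, -6.60236190e-05,  2.21480757e-01]), 'tool_rot': array([-1.79894298e+02,  6.86246681e-03,  9.00005062e+01]), 'force': array([0.16559512, 0.51765622, 0.05842281]), 'wrist_torque': array([-0.03706804, -0.0247835 ,  0.04059744]), 'grasp_force': 0.0, 'grip_width': 0.08720269018258611}
scene {'K': array([[414.56886551,   0.        , 253.97068971],
       [  0.        , 414.56886551, 190.5174102 ],
       [  0.        ,   0.        ,   1.        ]]), 'dist': array([0.01118367, 0.        , 0.        , 0.        , 0.        ]), 'origin': array([1.15498231, 0.14643096, 1.08254029]), 'rotation': array([-149.43802687,   -0.47965154,  104.64212299])}
side {'K':
[... 264 characters left out ...]
21, -0.50230983,  0.70321579]), 'rotation': array([-1.37291743e+02, -2.14958687e-02, -3.30154535e+01])}
{'K': array([[274.82541144,   0.        , 255.87928997],
       [  0.        , 274.82541144, 192.83097809],
       [  0.        ,   0.        ,   1.        ]]), 'dist': array([-0.00785594,  0.        ,  0.        ,  0.        ,  0.        ]), 'hand_eye': array([[ 9.52323700e-05, -9.61031508e-01, -2.76438837e-01,
         7.68663955e-02],
       [ 9.99999870e-01,  2.30134927e-04, -4.55560296e-04,
         8.02520634e-07],
       [ 5.01426030e-04, -2.76438758e-01,  9.61031405e-01,
        -1.62652890e-01],
       [ 0.00000000e+00,  0.00000000e+00,  0.00000000e+00,
         1.00000000e+00]])}
```

View pictures.

View pics/scene0.png

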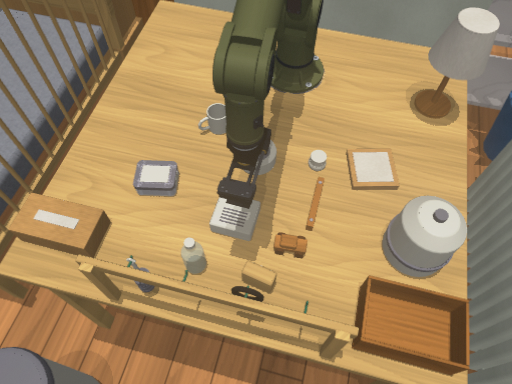

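View pics/side0.png

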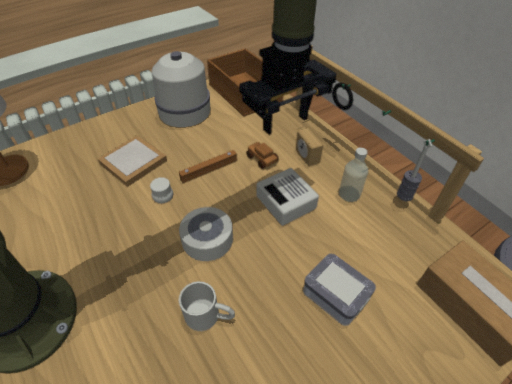

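```bash
python3 - <<'E'
import cv2
s=cv2.imread("pics/side0.png")[130:330,145:385]
cv2.imwrite("pics/c1.png",cv2.resize(s,None,fx=3,fy=3,interpolation=cv2.INTER_CUBIC))
s=cv2.imread("pics/scene0.png")[140:260,125:345]
cv2.imwrite("pics/c2.png",cv2.resize(s,None,fx=3.5,fy=3.5,interpolation=cv2.INTER_CUBIC))
E
```

```text
(no output)
```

View pics/c1.png

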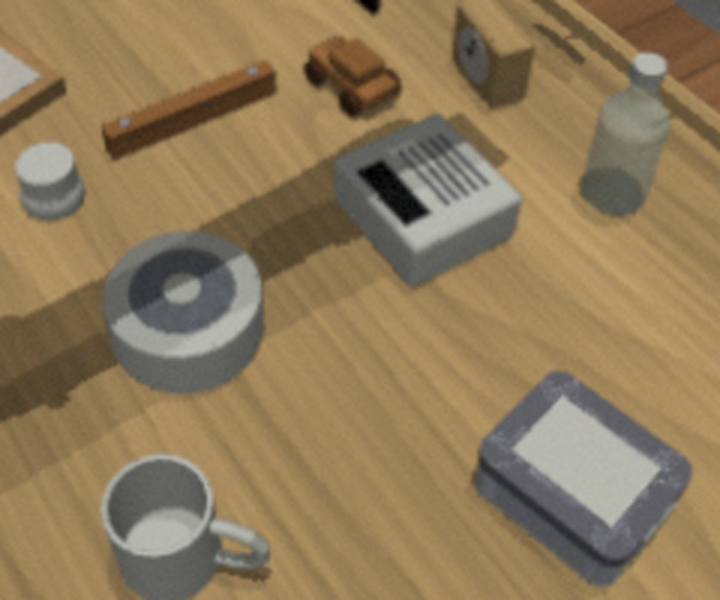

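View pics/c2.png

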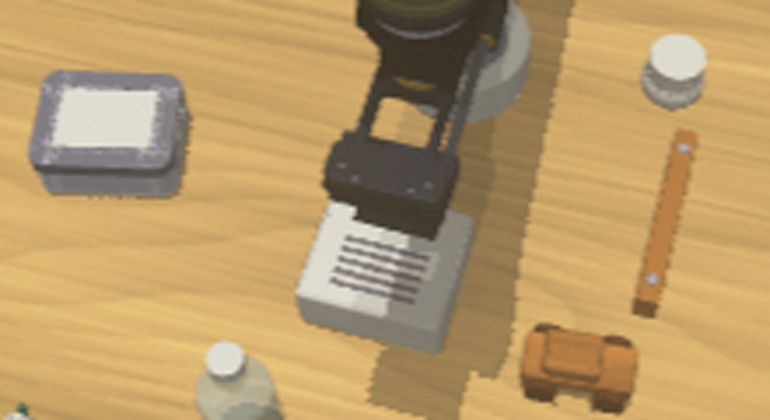

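```bash
cat >h.py <<'E'
import numpy as np,cv2
from scipy.spatial.transform import Rotation as R
from cell import telemetry,cams,env
def cam(n,o=None):
    c=cams.calibration(n)
    if n=="wrist":
        T=np.eye(4);T[:3,:3]=R.from_euler('xyz',o["tool_rot"],degrees=True).as_matrix();T[:3,3]=o["tool_pos"]
        T=T@c["hand_eye"];return c,T[:3,:3],T[:3,3]
    return c,R.from_euler('xyz',c["rotation"],degrees=True).as_matrix(),np.array(c["origin"])
def world(n,px,z,o=None):
    c,r,t=cam(n,o)
    p=cv2.undistortPoints(np.array(px,float).reshape(-1,1,2),c["K"],c["dist"]).reshape(-1,2)
    d=np.c_[p,np.ones(len(p))]@r.T
    return t+d*((z-t[2])/d[:,2])[:,None]
E
cat > m.py <<'E'
from h import *
np.set_printoptions(precision=4,suppress=True)
A=lambda l:np.array(l)/3.+[145,130]
B=lambda l:np.array(l)/3.5+[125,140]
def show(t,p):print(t,p[:,:2].tolist() if 0 else "\n",p[:,:2],"mean",p[:,:2].mean(0))
show("screws side",world("side",A([(124,123),(252,71)]),.03))
show("screws scene",world("scene",B([(683,148),(652,280)]),.03))
show("dock side",world("side",A([(335,162),(435,115),(520,198),(412,252)]),.052))
show("nm side",world("side",A([(103,295),(263,295),(183,232),(182,290)]),.052))
show("label side",world("side",A([(566,395),(661,465),(612,525),(515,452)]),.048))
show("label scene",world("scene",B([(65,88),(158,88),(155,150),(50,148)]),.048))
show("mug,handle",world("side",A([(105,505),(213,505),(160,460),(268,545)]),.07))
show("bottle base",world("side",A([(613,190)]),.0)); show("clock base",world("side",A([(495,105)]),0.)); show("car",world("side",A([(350,85)]),.03));show("jar",world("side",A([(46,165)]),.045))
E
python3 m.py
```

```text
screws side 
 [[0.4713 0.1786]
 [0.6022 0.1764]] mean [0.5368 0.1775]
screws scene 
 [[0.4728 0.1816]
 [0.6034 0.1792]] mean [0.5381 0.1804]
dock side 
 [[ 0.5901  0.0186]
 [ 0.6939  0.0186]
 [ 0.693  -0.0962]
 [ 0.5868 -0.0939]] mean [ 0.6409 -0.0383]
nm side 
 [[ 0.3689 -0.0021]
 [ 0.4694 -0.0669]
 [ 0.4484  0.0199]
 [ 0.4209 -0.03  ]] mean [ 0.4269 -0.0198]
label side 
 [[ 0.603  -0.2547]
 [ 0.6201 -0.3318]
 [ 0.563  -0.3453]
 [ 0.5445 -0.2696]] mean [ 0.5827 -0.3004]
label scene 
 [[ 0.5615 -0.3416]
 [ 0.541  -0.2649]
 [ 0.6003 -0.2454]
 [ 0.621  -0.3305]] mean [ 0.5809 -0.2956]
mug,handle 
 [[ 0.2946 -0.1665]
 [ 0.3519 -0.2029]
 [ 0.3386 -0.157 ]
 [ 0.3671 -0.2443]] mean [ 0.338  -0.1927]
bottle base 
 [[ 0.8046 -0.1014]] mean [ 0.8046 -0.1014]
clock base 
 [[0.7862 0.0403]] mean [0.7862 0.0403]
car 
 [[0.6678 0.1106]] mean [0.6678 0.1106]
jar 
 [[0.3885 0.1536]] mean [0.3885 0.1536]
```

>>> arm_command --series "-41 7 0 0 108;-41 7 0 0 108;-41 7 0 0 108;-41 7 0 0 108;-41 7 0 0 108;-41 7 0 0 108;-41 7 0 0 108;0 0 0 0.125 108;0 0 0 0.125 108;0 0 0 0.125 108;0 0 0 0.125 108;0 0 0 0.125 108;0 0 0 0.125 108;0 0 0 0.125 108;0 0 0 0.125 108;0 0 0 0.125 108;0 0 0 0.125 108;0 0 0 0.125 108;0 0 0 0.125 108;0 0 0 0.088 108"

```text
time_s: 1.77
tool_pos: [0.6988, -0.2868, 0.2217]
tool_rot: [-180.0, 0.1, -1.3]
force: [0.1, 0.7, -0.2]
grip_width: 0.0504
grasp_force: 0.0
```

>>> arm_command --series "0 8 40 0 108;0 0 40 0 108;0 0 40 0 108;0 0 40 0 108;0 0 40 0 108;0 0 0 0 108;-15 0 0 0 108;-15 0 0 0 108;-8 0 0 0 108;-6 0 0 0 108;-6 0 0 0 108;-6 0 0 0 108;-6 0 0 0 108;-6 0 0 0 108;-6 0 0 0 108;-6 0 0 0 108;0 0 0 0 108"

```text
time_s: 3.18
tool_pos: [0.6174, -0.2939, 0.0226]
tool_rot: [-180.0, 0.1, -1.0]
force: [0.5, 0.9, -0.4]
grip_width: 0.0501
grasp_force: 0.1
```

```bash
python3 - <<'E'
from h import *
a=cams.read_camera("scene");b=cams.read_camera("side");
a=cv2.resize(a[120:260,110:340],None,fx=3,fy=3,interpolation=cv2.INTER_CUBIC)
cv2.imwrite("pics/d1.png",a)
E
```

```text
(no output)
```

View pics/d1.png

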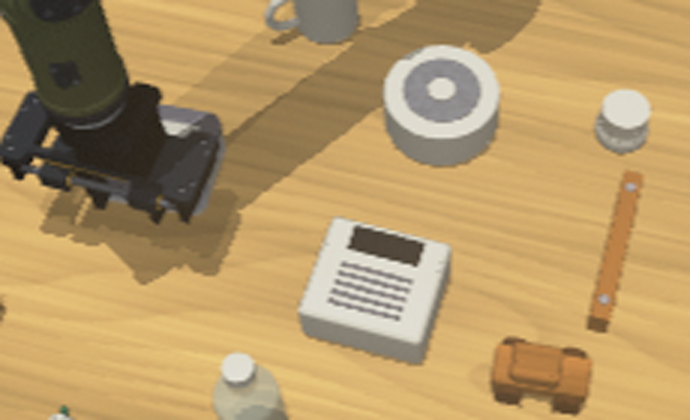

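```bash
python3 - <<'E'
from h import *
np.set_printoptions(precision=4,suppress=True)
B=lambda l:np.array(l)/3.+[110,120]
print(world("scene",B([(337,218),(450,242),(423,345),(303,313)]),.052)[:,:2])
print(world("scene",B([(441,88),(384,90),(499,90),(441,45),(441,133)]),.052)[:,:2])
print(world("scene",B([(631,187),(604,298)]),.03)[:,:2])
E
```

```text
[[ 0.5944 -0.0852]
 [ 0.592   0.026 ]
 [ 0.7018  0.0286]
 [ 0.699  -0.086 ]]
[[ 0.4197 -0.0272]
 [ 0.4372 -0.0827]
 [ 0.4068  0.0307]
 [ 0.366  -0.041 ]
 [ 0.4734 -0.0133]]
[[0.4729 0.1822]
 [0.6013 0.179 ]]
```

>>> arm_command --series "-6 0 0 0 108;-6 0 0 0 108;-6 0 0 0 108;-6 0 0 0 108;-4 0 0 0 108;-3 0 0 0 108;0 0 0 0 108;0 0 0 0 108"

```text
time_s: 3.95
tool_pos: [0.5874, -0.2932, 0.0227]
tool_rot: [-180.0, 0.0, -1.0]
force: [-0.3, -0.3, -0.0]
grip_width: 0.0497
grasp_force: 0.0
```

>>> arm_command --series "20 0 0 0 108;20 0 0 0 108;0 0 -40 0 108;0 0 -40 0 108;0 0 -40 0 108;0 0 -40 0 108;0 0 0 -0.125 108;0 0 0 -0.125 108;0 0 0 -0.125 108;0 0 0 -0.125 108;0 0 0 -0.125 108;0 0 0 -0.125 108;0 0 0 -0.125 108;0 0 0 -0.125 108;0 0 0 -0.125 108;0 0 0 -0.125 108;0 0 0 -0.125 108;0 0 0 -0.125 108;0 0 0 -0.071 108"

```text
time_s: 5.53
tool_pos: [0.6276, -0.294, 0.1825]
tool_rot: [-180.0, -0.0, 89.4]
force: [-0.8, 0.1, -0.1]
grip_width: 0.05
grasp_force: 0.0
```

>>> arm_command --series "-30 -20 0 0 108;-30 -20 0 0 108;-30 -20 0 0 108;-30 -20 0 0 108;-15 -18 0 0 108;0 0 0 0 108;0 0 0 0 108"

```text
time_s: 6.12
tool_pos: [0.5256, -0.4292, 0.1827]
tool_rot: [-180.0, 0.0, 88.8]
force: [0.5, -0.0, -0.2]
grip_width: 0.0505
grasp_force: 0.0
```

```bash
python3 - <<'E'
from h import *
o=telemetry.get_obs();print(o["tool_pos"],o["tool_rot"])
a=cams.read_camera("side");b=cams.read_camera("scene")
a=cv2.resize(a[230:350,260:400],None,fx=3,fy=3,interpolation=cv2.INTER_CUBIC)
b=cv2.resize(b[140:240,110:250],None,fx=3,fy=3,interpolation=cv2.INTER_CUBIC)
cv2.imwrite("pics/e1.png",np.hstack([a[:300],b]) if 0 else np.vstack([a[:300],b[:300]]))
E
```

```text
[ 0.52560895 -0.42922481  0.18265658] [-1.79955826e+02  2.57228474e-02  8.87719325e+01]
```

View pics/e1.png

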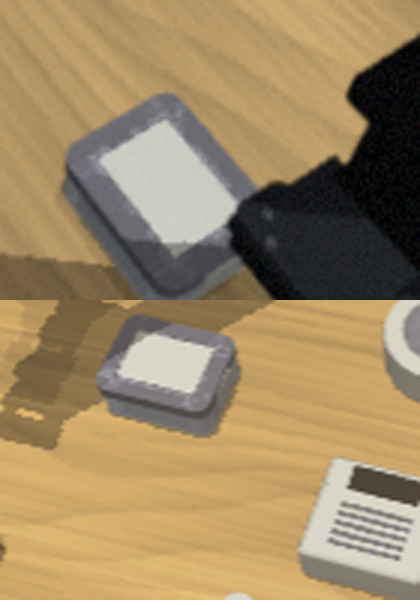

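```bash
python3 - <<'E'
from h import *
np.set_printoptions(precision=4,suppress=True)
for n,p,of in(("scene",[(130,33),(213,49),(200,91),(117,77)],(110,140)),("side",[(168,120),(240,203),(178,257),(100,160)],(260,230))):
    w=world(n,np.array(p)/3.+of,.048)[:,:2];print(w,w.mean(0))
E
```

```text
[[ 0.5051 -0.3328]
 [ 0.5021 -0.2445]
 [ 0.5535 -0.2396]
 [ 0.5591 -0.3252]] [ 0.5299 -0.2855]
[[ 0.5592 -0.2497]
 [ 0.5589 -0.3239]
 [ 0.5013 -0.3301]
 [ 0.5016 -0.2484]] [ 0.5302 -0.288 ]
```

>>> arm_command --series "0 0 40 0 108;0 0 40 0 108;0 0 40 0 108;0 0 40 0 108;0 0 0 0 108;20 0 0 0 108;20 0 0 0 108;10 0 0 0 108;8 0 0 0 108;8 0 0 0 108;8 0 0 0 108;8 0 0 0 108;8 0 0 0 108;8 0 0 0 108;8 0 0 0 108;8 0 0 0 108;8 0 0 0 108;8 0 0 0 108;0 0 0 0 108;0 0 0 0 108"

```text
time_s: 7.88
tool_pos: [0.5296, -0.2946, 0.0218]
tool_rot: [-179.9, -0.2, 89.1]
force: [-0.3, 0.2, 0.4]
grip_width: 0.0501
grasp_force: 0.0
```

```bash
python3 - <<'E'
from h import *
a=cams.read_camera("side");b=cams.read_camera("scene")
a=cv2.resize(a[190:340,170:400],None,fx=3,fy=3,interpolation=cv2.INTER_CUBIC)
b=cv2.resize(b[120:250,110:340],None,fx=3,fy=3,interpolation=cv2.INTER_CUBIC)
cv2.imwrite("pics/f_side.png",a);cv2.imwrite("pics/f_scene.png",b)
E
```

```text
(no output)
```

View pics/f_scene.png

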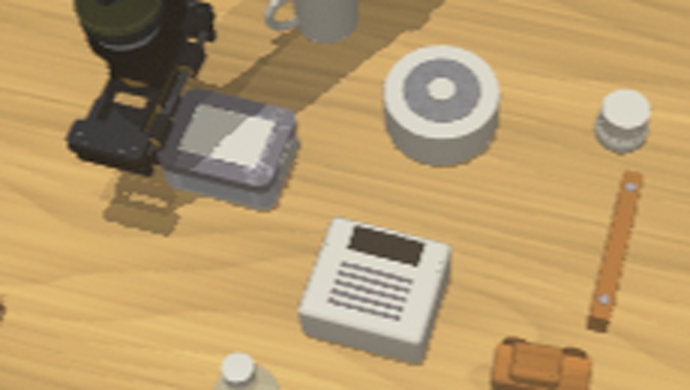

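```bash
python3 - <<'E'
from h import *
np.set_printoptions(precision=4,suppress=True)
w=world("scene",np.array([(192,106),(275,124),(262,168),(179,150)])/3.+(110,120),.048)[:,:2];print(w,w.mean(0))
E
```

```text
[[ 0.5041 -0.2662]
 [ 0.5034 -0.1781]
 [ 0.5566 -0.1739]
 [ 0.5577 -0.2601]] [ 0.5305 -0.2196]
```

>>> arm_command --series "8 0 0 0 108;8 0 0 0 108;8 0 0 0 108;8 0 0 0 108;8 0 0 0 108;8 0 0 0 108;8 0 0 0 108;8 0 0 0 108;8 0 0 0 108;8 0 0 0 108;8 0 0 0 108;8 0 0 0 108;8 0 0 0 108;8 0 0 0 108"

```text
time_s: 9.15
tool_pos: [0.5317, -0.1844, 0.0226]
tool_rot: [180.0, 0.0, 89.0]
force: [0.1, -1.6, -0.5]
grip_width: 0.0501
grasp_force: 0.9
```

>>> arm_command --series "6 0 0 0 108;6 0 0 0 108;6 0 0 0 108;6 0 0 0 108;6 0 0 0 108;6 0 0 0 108;6 0 0 0 108;6 0 0 0 108;6 0 0 0 108;6 0 0 0 108;6 0 0 0 108"

```text
time_s: 10.07
tool_pos: [0.5329, -0.1186, 0.0226]
tool_rot: [180.0, 0.0, 89.0]
force: [0.2, -2.1, -0.5]
grip_width: 0.0506
grasp_force: 1.0
```

```bash
python3 - <<'E'
from h import *
o=telemetry.get_obs();print(o["tool_pos"],o["force"])
b=cams.read_camera("scene")
cv2.imwrite("pics/g.png",cv2.resize(b[120:250,110:340],None,fx=3,fy=3,interpolation=cv2.INTER_CUBIC))
E
```

```text
[ 0.53285787 -0.11860452  0.02260629] [ 0.1820618  -2.08213113 -0.51130868]
```

View pics/g.png

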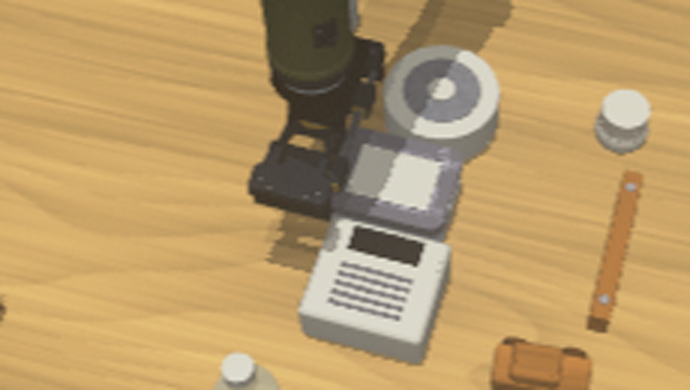

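>>> arm_command --series "6 0 0 0 108;6 0 0 0 108;6 0 0 0 108;6 0 0 0 108;6 0 0 0 108;6 0 0 0 108;6 0 0 0 108;6 0 0 0 108;6 0 0 0 108;6 0 0 0 108;6 0 0 0 108;6 0 0 0 108;6 0 0 0 108;6 0 0 0 108;6 0 0 0 108;6 0 0 0 108;6 0 0 0 108;6 0 0 0 108;6 0 0 0 108;6 0 0 0 108"

```text
time_s: 11.78
tool_pos: [0.5349, 0.0013, 0.0226]
tool_rot: [180.0, 0.0, 89.0]
force: [0.4, -2.9, 0.9]
grip_width: 0.0503
grasp_force: 1.5
```

>>> arm_command --series "4 0 0 0 108;4 0 0 0 108;4 0 0 0 108;4 0 0 0 108;3 0 0 0 108;3 0 0 0 108;3 0 0 0 108;3 0 0 0 108;2 0 0 0 108;2 0 0 0 108;0 0 0 0 108"

```text
time_s: 12.7
tool_pos: [0.5355, 0.0335, 0.0226]
tool_rot: [180.0, -0.0, 89.1]
force: [0.6, -2.0, 1.5]
grip_width: 0.05
grasp_force: 0.9
```

>>> arm_command --series "1 0 0 0 108;1 0 0 0 108;1 0 0 0 108;1 0 0 0 108;0 0 0 0 108"

```text
time_s: 13.12
tool_pos: [0.5355, 0.0371, 0.0226]
tool_rot: [180.0, -0.0, 89.0]
force: [-0.0, -1.6, 2.6]
grip_width: 0.0501
grasp_force: 1.3
```

>>> arm_command --series "1 0 0 0 108;1 0 0 0 108;1 0 0 0 108;0 0 0 0 108"

```text
time_s: 13.45
tool_pos: [0.5355, 0.0377, 0.0226]
tool_rot: [-180.0, 0.2, 89.0]
force: [-1.3, -7.9, 2.4]
grip_width: 0.0501
grasp_force: 3.6
```

>>> arm_command --series "1 0 0 0 108;1 0 0 0 108;0 0 0 0 108"

```text
time_s: 13.7
tool_pos: [0.5354, 0.0377, 0.0226]
tool_rot: [-180.0, 0.3, 88.9]
force: [-0.5, -10.5, 4.6]
grip_width: 0.0501
grasp_force: 5.4
```

Seated against the rail. Back off, lift, and look.

>>> arm_command --series "-4 0 0 0 108;-8 0 0 0 108;-15 0 0 0 108;-15 0 0 0 108;0 0 -30 0 108;0 0 -40 0 108;0 0 -40 0 108;-30 0 -40 0 108;-40 0 0 0 108;-40 0 0 0 108;0 0 0 0 108;0 0 0 0 108"

```text
time_s: 14.7
tool_pos: [0.5327, -0.1073, 0.1658]
tool_rot: [180.0, -0.0, 88.7]
force: [0.3, 0.6, -0.6]
grip_width: 0.0503
grasp_force: 0.0
```

```bash
python3 - <<'E'
from h import *
b=cams.read_camera("scene")
cv2.imwrite("pics/k.png",cv2.resize(b[130:260,200:360],None,fx=4,fy=4,interpolation=cv2.INTER_CUBIC))
E
```

```text
(no output)
```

View pics/k.png

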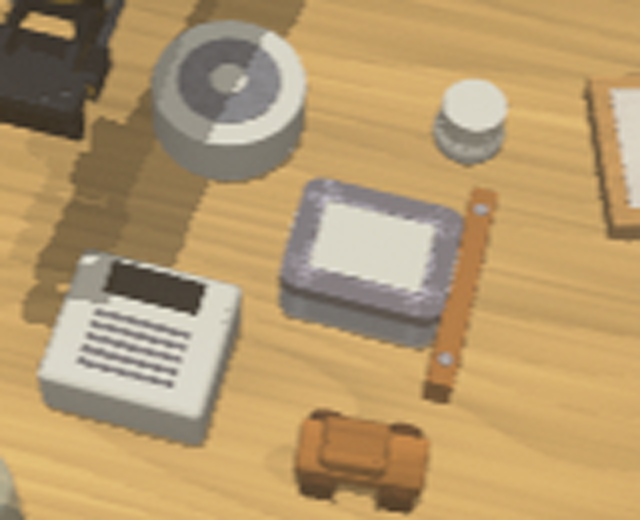

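The box is flush and square against the rail: label corners at about (322,203), (437,225), (425,291) and (312,265), rail screws at (481,209) and (446,358). The box is past the dock and the noise machine, the car and jar have not moved, and the fingers are clear.

```bash
python3 - <<'E'
from h import *
w=world("scene",np.array([(322,203),(437,225),(425,291),(312,265)])/4.+(200,130),.048)[:,:2];print(w.mean(0))
print(env.sign_off())
E
```

```text
[0.53511079 0.1116668 ]
the job is handed in; nothing more can be done
None
```

The lunch box went lengthwise through the gap and now rests square and flat against the stop rail, about 2 mm off the rail's middle by the last camera measurement. The fingers are clear, and the job was handed in at about 15 s of the 72 s allowed; the sign-off did not report a verdict.

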